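# Index the bust turntable to its next notch

### The arm

A 6-joint arm with a two-finger parallel gripper is mounted at the origin on the work surface. World frame = base frame: x ahead of the robot, y to its left, z up, the work surface at z = 0. Lengths are in m, angles in degrees, forces in N, time in s.
With the tool pointing down it reaches from about 0.3 to 0.75 m from the base axis. Payload 8.5 kg.
Tool frame: the origin (TCP) lies at the very end of the fingers, on their centre line; the grasp point (between the pads) lies 19 mm behind it (env.tcp_to_grasp is the distance from the TCP to the grasp point, in m); z points along the fingers, y is the line along which they close (so a half turn about z gives the same grasp; the last joint's range is limited). The gripper opens to 85 mm and grips with 20 to 120 N. Pads are 22 mm wide; open, the fingers measure 114 mm over their backs; the gripper's body (76 mm by 85 mm) begins 54 mm behind the grasp point. The pads swing forward as they close: fully open they stand 13 mm farther back than shut.
Start: joints at [62.206, 21.807, 74.336, -0, 83.858, -12.336], TCP at [0.147, 0.53, 0.194] pointing down, gripper open.
Joint ranges: [-178.18, 178.18], [-50.72, 133.34], [12.68, 142.11], [-81.47, 261.47], [9.98, 163.14], [-165.26, 165.26]. Speed limits (degrees/s): [136.94, 136.94, 180, 180, 180, 180].

### API

Orientations are given as a 3x3 rotation matrix whose columns are the frame's x, y, z axes.
In Python, from rig import status, get_image, env gives the robot as it stands.
- The arm moves only by the shell command python3 -m handwheel 'ROWS' [FORCE]. ROWS is text: rows parted by semicolons, each of 7 numbers parted by spaces: the shift along the world's x, y, z in cm, then the turn, a rotation vector about the world's x, y, z in degrees, then the opening, from 0 (shut) to 1 (fully open). In form: dx dy dz wx wy wz gripper; .... A call has 1 to 8 rows; each row is the pose to reach, as a shift and turn from the pose commanded when the call began; what a row does not reach only later rows make up. A row lasts 1/12 s, in which the tool goes at most 41.7 mm and 7.16 degrees, less where a joint would pass 70% of its speed; a pose out of reach is approached as far as the arm can. A call with a gripper value outside its range is refused whole. The fingers move at their own pace and stop on an object; FORCE is the grip in N (left out, the last holds). Time passes only in rows, so rows that repeat a pose let the fingers close. It gives the time, the measured TCP pose, the force, the opening and the grip force at its end, in the units of the state.
- status.observe(): the state, without advancing time (a new reading comes with each control period).
- get_image(name): name is "side" or "top" or "wrist"; returns a dict with "color" (480x640x3 uint8, red, green, blue), "vertical_fov" (degrees; the focal length in pixels is half the picture's height over the tangent of half this angle, whatever the lens; pixels are square), "cx", "cy" (the principal point, pixels), "xyz" and "orientation" of the camera in the world. Camera axes: x right, y down, z forward; pixel columns grow to the right and rows downward; lengths in m; the calibration is good to about 2 mm. A picture is of the moment at which its call begins. There is no depth.
- env.close_job(): hands the job in; it is judged then, once.
The state is a dict: "time_s": time; "q": joint angles; "qvel": joint speeds; "joint_efforts": joint torques, N m; "position": TCP position; "tool_rot": TCP orientation; "ft_force": force on the tool from outside, world axes, zero at the start; "wrist_torque": the same for the moment, N m; "grip_width": finger opening in m; "gripper_force": force on a finger pad.
Only numpy, scipy, OpenCV 4.12 (cv2) and the standard library are available. Lean on these libraries where they do the work, as an engineer would, in place of code of your own. Each camera call takes 0.05 s, during which the arm holds its last target. There are 200 camera calls.

### The job

The gilded bust stands on a turntable locked by a spring plunger. Pull the plunger's knob up, turn the table anticlockwise (seen from above) to the very next notch of the index ring, and let the spring pin drop fully home in it, then let go. Be gentle: do not ram the pin against the ring or the notch walls, do not shift or topple the bust or shake off the small finial beside it, and leave everything else on the bench alone.

Things in the scene. Friction and masses are not known exactly. Their poses are not given: they have to be found in the camera images.
- platter (a joint): Angle of the turntable platter about its vertical axis, rad; 0 = locked in the starting notch, grows anticlockwise seen from above. Platter: aluminium disc 230 mm diameter, top 62 mm above the bench; a lug 34 mm wide on its edge carries the plunger. With the pin out it turns easily (0.1 N m of friction) and stays where it is left. Stops at -0.95 and 1.6.
- stand: Fixed round grey base, 336 mm diameter, 31 mm high, with a steel index ring on it under the lug: radius 127 to 163 mm, top 45 mm above the bench, plain but for open radial notches 10 mm wide. Origin: centre of the underside; its x axis points to the starting notch. The ring's second part is set by hand and its notches are not measured (see pin).
- pin: Lower pin of the plunger, 8 mm diameter, round tip (the origin, 10 mm below the ring's top when home). The next notch lies 38 to 60 degrees (0.66 to 1.05 rad) anticlockwise from the start: feel for it. A wrong one follows 28 degrees further; another lies 45 degrees clockwise. Play in a notch 1 mm either side (0.4 degrees of the platter). A sideways push of 10 to 15 N on the wall is plenty; over 30 N is ramming.
- plunger (a joint): Height of the spring plunger, m: 0 = pin fully home, about 0.010 = tip riding on the ring's top, 0.016 = upper stop. The spring pushes down with 6 N at 0, 10 N at the stop. Let go, the pin rides on the ring's top and snaps down by itself when the platter is pushed over a notch; the notch wall then blocks the platter.
- pull_knob (a point): Centre of the plunger's pull knob: upright knurled steel cylinder, 24 mm diameter, 30 mm tall (15 mm above and below this point), 145 mm from the platter's axis. With the pin home this point is 99 mm above the bench; it rises with the plunger and swings with the platter. Below the knob is a housing 19 mm diameter whose top is 19 mm below this point when the pin is home; the lug's top is 35 mm below.
- seat (a point): Point on the platter's axis, at its top face (62 mm above the bench). Its x axis points towards the plunger; z is up and is the turning axis.
- bust: Gilded bust about 195 mm tall, round foot 120 mm diameter (125 mm over its band), loose, about 0.75 kg, standing in the middle of the platter. Origin at the centre of its underside, z up.
- finial: Small loose gilt finial, 22 mm diameter, 32 mm tall, standing on the platter on the side away from the plunger. Origin at the centre of its underside.
- solvent: Amber bottle, 60 mm diameter, 150 mm tall; a bystander, to be left alone.
- wax_jar: Glass jar, 64 mm diameter, 60 mm tall; a bystander, to be left alone.
- collar: Gilt ring (a detached collar), 110 mm outside, 35 mm tall; a bystander, to be left alone.
- brush: Brush lying on the bench; a bystander, to be left alone.
- spatula: Spatula lying on the bench; a bystander, to be left alone.
- loupe: Black loupe, 40 mm diameter, 36 mm tall; a bystander, to be left alone.
- grey_block: Grey reference block 50 x 30 x 30 mm; a bystander, to be left alone.
There are look-alikes about, which are no part of the job. There is more than one size of the bust; the one meant has the size given above.

How it is judged (in metres and radians):
On the way, in this order (a step that is already met when the one before it is completed fails the run):
1. the pin is pulled clear of the starting notch (value of joint plunger above 0.0095 m and value of joint platter below 0.3 rad), for 0.1 s.
2. the table is turned towards the next notch with the pin out of the notch (value of joint platter above 0.4 rad and value of joint plunger above 0.008 m), for 0.1 s.
At the end, for the whole second after the job is handed in: The pin is home in the next notch (plunger within 2 mm of fully down, platter between 0.63 and 1.09 rad, at rest), the bust stands upright (within 0.08 rad) within 12 mm of the platter's centre, and the finial is still on the platter (value of joint plunger below 0.002 m and value of joint platter between 0.63 and 1.09 rad and velocity of joint platter between -0.03 and 0.03 rad/s and horizontal distance between bust and seat below 0.012 m and angle between bust's own z axis and vertical below 0.08 rad and height (world z) of each of bust, finial above 0.057 m and linear speed of bust below 0.02 m/s); the robot touches nothing.
It fails at once if the pin is rammed against the index ring (over 30 N) (contact force between pin and anything else above 30 N).
It fails at once if the bust is shifted more than 15 mm on the platter or tipped more than 0.2 rad (horizontal distance between bust and seat above 0.015 m or angle between bust's own z axis and vertical above 0.2 rad).
It fails at once if a bystander on the bench is moved more than 20 mm (distance of any of solvent, wax_jar, collar, brush, spatula, loupe, grey_block from where it was at the start of the episode above 0.02 m).
It also fails if it takes over 48 s, if anything falls off the work surface, if the arm or the gripper's body presses on something with over 40 N, if the wrist force passes 120 N, or if a joint passes its speed limit or range.

## Working session

There is one attempt and no reset: what is moved stays moved. The work goes in short steps, Python scripts to look and compute and a shell command to move; the robot and the scene stay as the last step left them, time stands still between calls to the robot, and variables do not carry over. Pictures are saved under pics/ and viewed, at most 10 in all, crops included, and the job is handed in when it is done.

```bash
ls; mkdir -p pics; cat > h.py <<'E'
import numpy as np,cv2
from rig import status,get_image,env
def snap(n,f):
    im=get_image(n); cv2.imwrite('pics/'+f,cv2.cvtColor(im['color'],cv2.COLOR_RGB2BGR)); 
    import pickle; d={k:v for k,v in im.items()}; pickle.dump(d,open('pics/'+f+'.pkl','wb')); return im
def ray(im,u,v,z):
    f=240/np.tan(np.radians(im['vertical_fov'])/2)
    d=np.array(im['orientation']).reshape(3,3)@np.array([(u-im['cx'])/f,(v-im['cy'])/f,1]); o=np.array(im['xyz'])
    return o+d*(z-o[2])/d[2]
def proj(im,p):
    f=240/np.tan(np.radians(im['vertical_fov'])/2)
    c=np.array(im['orientation']).reshape(3,3).T@(np.array(p)-np.array(im['xyz'])); return c[:2]/c[2]*f+[im['cx'],im['cy']]
E
python3 - <<'E'
from h import *
for n in('top','side'):
    im=snap(n,n+'0.png'); print(n,im['vertical_fov'],im['cx'],im['cy'],im['xyz'],np.round(im['orientation'],3).tolist())
print(status.observe())
E
```

```text
pics
top 46.09644532630977 317.92666560751184 237.72356388369292 [0.35999604 0.02405373 1.32933962] [[-0.003, -0.991, 0.135], [-0.999, -0.001, -0.032], [0.032, -0.135, -0.99]]
side 56.462666685277036 320.8817711434182 233.23537085995946 [ 0.11371373 -0.66448255  0.763896  ] [[0.846, -0.351, 0.401], [-0.533, -0.558, 0.637], [0.0, -0.752, -0.659]]
{'time_s': 0.1, 'q': array([ 6.22051530e+01,  2.18397245e+01,  7.43809442e+01,  6.81315755e-04,
        8.38575339e+01, -1.23365847e+01]), 'qvel': array([ 0.08155797, -0.15434826, -0.1096443 , -0.1099936 , -0.01800854,
       -0.02502156]), 'joint_efforts': array([ 3.72326540e-03, -4.49218619e+01, -2.31653130e+01, -2.01616667e-04,
        3.71795511e-03, -1.91879622e-05]), 'position': array([0.14645052, 0.52981604, 0.19324609]), 'tool_rot': array([[-9.63824431e-01,  2.66537141e-01, -6.46918015e-04],
       [ 2.66537754e-01,  9.63823729e-01, -1.20190233e-03],
       [ 3.03163323e-04, -1.33085090e-03, -9.99999068e-01]]), 'ft_force': array([-0.51628063,  0.53606974,  0.56899876]), 'wrist_torque': array([ 0.01991496, -0.01010127, -0.01407188]), 'gripper_force': 0.0, 'grip_width': 0.08500946043343177}
```

View pics/top0.png

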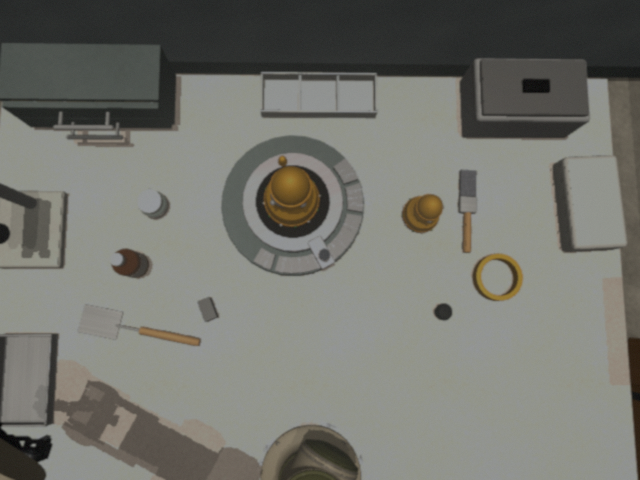

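View pics/side0.png

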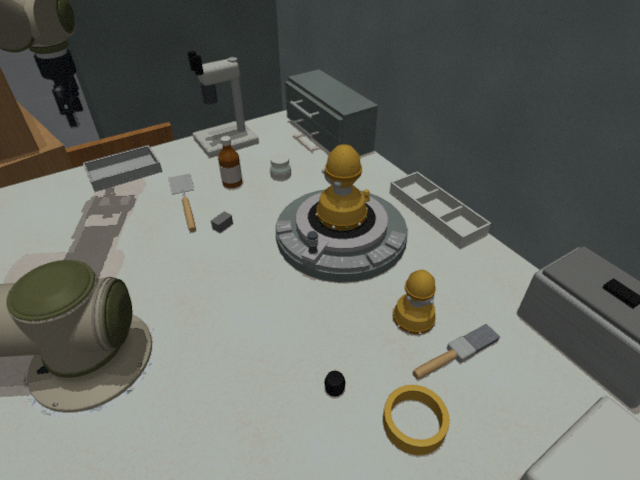

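The top view shows the tall bust at (291,195) on the turntable, with its plunger knob at (323,254). The small bust at (425,210) is a look-alike off the table, and the loupe at (444,312) is another dark cylinder. The side view shows the same knob at (312,240). I'll check it in a close crop.

```bash
python3 - <<'E'
import cv2,numpy as np
a=cv2.imread('pics/top0.png')[125:285,210:375]; b=cv2.imread('pics/side0.png')[185:285,265:415]
a=cv2.resize(a,None,fx=3.6,fy=3.6,interpolation=2); b=cv2.resize(b,(0,0),fx=4,fy=4,interpolation=2)
a=cv2.convertScaleAbs(a,alpha=1.5)
cv2.imwrite('pics/ca.png',a);cv2.imwrite('pics/cb.png',cv2.convertScaleAbs(b,alpha=1.3))
E
```

```text
(no output)
```

View pics/ca.png

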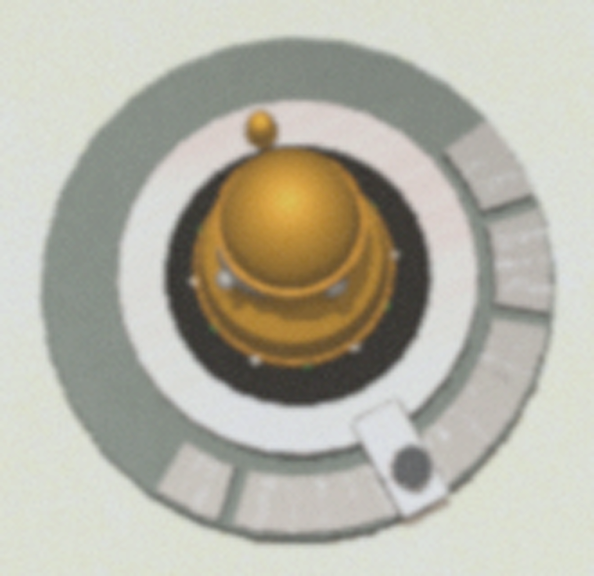

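View pics/cb.png

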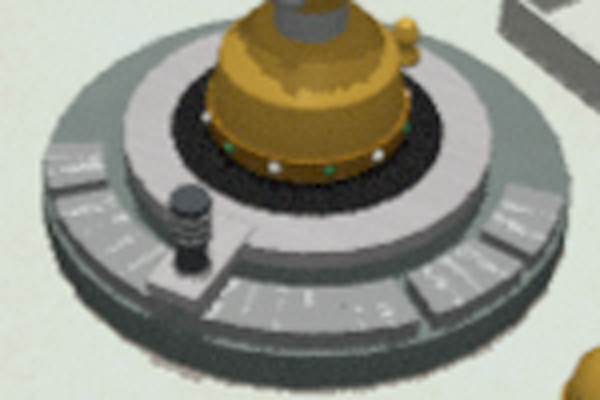

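```bash
python3 - <<'E'
from h import *; import pickle
im=pickle.load(open('pics/top0.png.pkl','rb')); s=pickle.load(open('pics/side0.png.pkl','rb'))
T=lambda u,v,z: ray(im,209.6+u/3.6,124.6+v/3.6,z)
S=lambda u,v,z: ray(s,264.6+u/4,184.6+v/4,z)
c=(T(118,277,.062)+T(478,277,.062)+T(298,99,.062)+T(298,455,.062))/4; cs=(T(42,285,.031)+T(553,285,.031)+T(298,38,.031))
st=np.array([T(298,38,.031)[0]-.168,(T(42,285,.031)[1]+T(553,285,.031)[1])/2])
k=T(411,467,.114); n=T(521,313,.045); w=T(512,212,.045); ks=S(189,197,.114)
print('c',c,'stand',st,np.linalg.norm(T(118,277,.062)-T(478,277,.062)))
print('knob top',k,'side',ks)
cc=c[:2]
for p in(k,ks,n,w,T(233,495,.045),S(420,325,.045),S(495,248,.045)):
    d=p[:2]-cc; print(np.linalg.norm(d),np.degrees(np.arctan2(d[1],d[0])))
E
```

```text
c [0.61647138 0.04110729 0.062     ] stand [0.61486272 0.04132159] 0.2283063329242765
knob top [ 0.48905532 -0.02777539  0.114     ] side [ 0.49137301 -0.02733501  0.114     ]
0.1448436311793836 -151.60380518749832
0.14259716548153717 -151.31658725917885
0.144603025187498 -98.09606004317666
0.1455886562612831 -71.52876993643508
0.14394744354012817 163.41925454982734
0.16655155604130914 -100.95445736412059
0.14295712926679538 -71.9986616905203
```

```bash
python3 -m handwheel '1 -1.6 0 0 0 -4 1;2.5 -4 0 0 0 -10 1;4 -6.5 0 0 0 -16 1;5.5 -9 0 0 0 -22 1;7 -11.5 0 0 0 -28 1;8.5 -14 0 0 0 -34 1;10 -16.5 0 0 0 -40 1;11.5 -19 0 0 0 -46 1' && python3 -m handwheel '1.5 -2.5 0 0 0 -6 1;3 -5 0 0 0 -12 1;4.5 -7.5 0 0 0 -18 1;6 -10 0 0 0 -24 1;7.5 -12.5 0 0 0 -30 1;9 -15 0 0 0 -36 1;10.5 -17.5 0 0 0 -42 1;12 -20 0 0 0 -48 1' && python3 -m handwheel '1.5 -2.5 0 0 0 -6 1;3 -5 0 0 0 -12 1;4.5 -7.5 0 0 0 -18 1;6 -10 0 0 0 -24 1;7.5 -12.5 0 0 0 -30 1;9 -15 0 0 0 -36 1;10.5 -16.5 0 0 0 -42 1;10.8 -16.8 0 0 0 -42 1'
python3 - <<'E'
from h import *
s=status.observe();print(s['time_s'],s['position'],np.degrees(np.arctan2(*s['tool_rot'][1::-1,1])),s['q'])
im=snap('wrist','w1.png'); print(im['vertical_fov'],proj(im,[.4903,-.0277,.114]))
E
```

```text
time_s: 0.77
position: [0.2618, 0.3387, 0.1936]
tool_rot: [[-0.473, 0.881, -0.0], [0.881, 0.473, -0.0], [-0.0, -0.0, -1.0]]
ft_force: [0.6, -0.0, 0.3]
grip_width: 0.0853
gripper_force: 0.0
time_s: 1.43
position: [0.3819, 0.1387, 0.1937]
tool_rot: [[0.338, 0.941, -0.0], [0.941, -0.338, 0.0], [-0.0, -0.0, -1.0]]
ft_force: [0.1, 0.7, -0.1]
grip_width: 0.0855
gripper_force: 0.0
time_s: 2.1
position: [0.4911, -0.0303, 0.1932]
tool_rot: [[0.882, 0.472, -0.0], [0.472, -0.882, -0.0], [-0.0, 0.0, -1.0]]
ft_force: [-0.2, 0.1, 0.1]
grip_width: 0.0855
gripper_force: 0.0
2.1 [ 0.49107519 -0.03033802  0.19317225] -61.86052973409147 [-1.73401410e+01  1.60228499e+01  8.32468316e+01 -1.91589020e-02
  8.07457164e+01  4.45234728e+01]
59.08805465034789 [318.05620776 232.48862678]
```

View pics/w1.png

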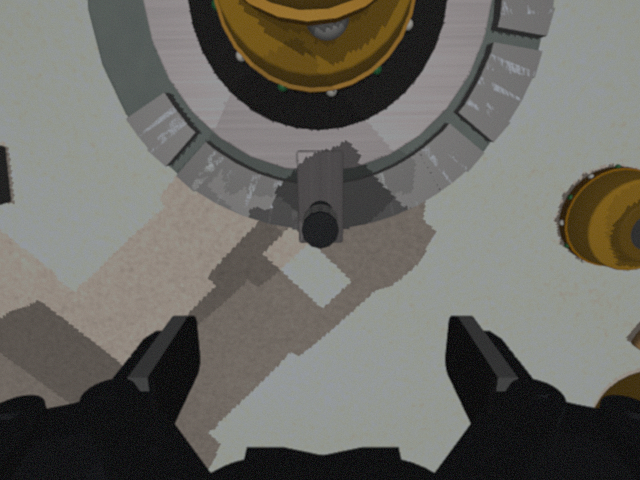

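The wrist view shows the knob's top face at (320,229), within 4 px of the prediction. The next notch is near (475,132) and the clockwise one near (188,155).

```bash
python3 - <<'E'
from h import *; import pickle
im=pickle.load(open('pics/w1.png.pkl','rb')); c=np.array([.6162,.0412])
k=ray(im,320,229,.114); print(k)
for p in(k,ray(im,474,130,.045),ray(im,188,155,.045)):
    d=p[:2]-c; print(np.linalg.norm(d),np.degrees(np.arctan2(d[1],d[0])))
E
```

```text
[ 0.49292384 -0.02770882  0.114     ]
0.1412283189341332 -150.79571539723452
0.14453195064660748 -97.07681245261006
0.14166867965865926 164.0304303362485
```

```bash
python3 -m handwheel '0 0.26 -2 0 0 0 1;0 0.26 -4 0 0 0 1;0 0.26 -6 0 0 0 1;0 0.26 -8 0 0 0 1;0 0.26 -9.5 0 0 0 1;0 0.26 -10.5 0 0 0 1;0 0.26 -10.9 0 0 0 1;0 0.26 -10.9 0 0 0 0.6' 25
python3 -m handwheel '0 0 0 0 0 0 0.5;0 0 0 0 0 0 0.45;0 0 0 0 0 0 0.4;0 0 0 0 0 0 0.38;0 0 0 0 0 0 0.36;0 0 0 0 0 0 0.35' 25
python3 - <<'E'
from h import *
im=snap('wrist','w2.png');print(proj(im,[.4905,-.0277,.114]))
E
```

```text
time_s: 2.82
position: [0.4887, -0.0244, 0.0843]
tool_rot: [[0.877, 0.48, -0.002], [0.48, -0.877, 0.001], [-0.001, -0.001, -1.0]]
ft_force: [0.5, 1.0, -0.2]
grip_width: 0.0756
gripper_force: 0.0
time_s: 3.32
position: [0.4897, -0.0253, 0.085]
tool_rot: [[0.878, 0.478, 0.0], [0.478, -0.878, -0.0], [0.0, 0.0, -1.0]]
ft_force: [-0.1, 0.2, -1.3]
grip_width: 0.0297
gripper_force: 0.0
[328.47710887 310.73162541]
```

View pics/w2.png

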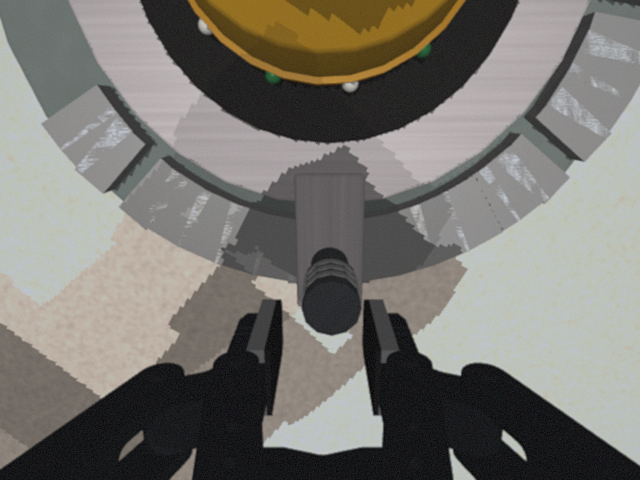

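The wrist view shows the knob's top at (331,305) between the pad tips at (273,300) and (372,300). I'll check the residual offset.

```bash
python3 - <<'E'
from h import *; import pickle
im=pickle.load(open('pics/w2.png.pkl','rb')); s=status.observe(); t=s['position'];R=s['tool_rot']
k=ray(im,331,305,.114); print(k,t,'tool-frame offset of knob',R.T@(k-t)); 
print('tool axis at z=.114 px',proj(im,[t[0],t[1],.114]),'tcp px',proj(im,t))
E
```

```text
[ 0.49315047 -0.02737599  0.114     ] [ 0.48963016 -0.02534393  0.08494312] tool-frame offset of knob [ 0.00212589  0.00347166 -0.02905602]
tool axis at z=.114 px [322.17768248 309.90245129] tcp px [322.21273473 281.38381242]
```

```bash
python3 -m handwheel '0.12 -0.11 0 0 0 0 0.35;0.25 -0.22 0 0 0 0 0.35;0.25 -0.22 0 0 0 0 0.2;0.25 -0.22 0 0 0 0 0.2;0.25 -0.22 0 0 0 0 0.2;0.25 -0.22 0 0 0 0 0.2' 40
```

```text
time_s: 3.87
position: [0.4921, -0.0275, 0.0848]
tool_rot: [[0.878, 0.478, -0.0], [0.478, -0.878, 0.0], [-0.0, -0.0, -1.0]]
ft_force: [0.6, 0.6, -0.0]
grip_width: 0.0167
gripper_force: 0.0
```

```bash
python3 - <<'E'
from h import *
im=snap('wrist','w3.png');s=snap('side','s3.png')['color'][...,::-1]
t=status.observe()['position'];u,v=proj(__import__('pickle').load(open('pics/s3.png.pkl','rb')),t).astype(int);print(u,v)
c=cv2.resize(s[v-45:v+30,u-50:u+50],(400,300),interpolation=2)
cv2.imwrite('pics/m3.png',np.hstack([cv2.resize(im['color'][...,::-1],(400,300)),c]))
E
```

```text
312 243
```

View pics/m3.png

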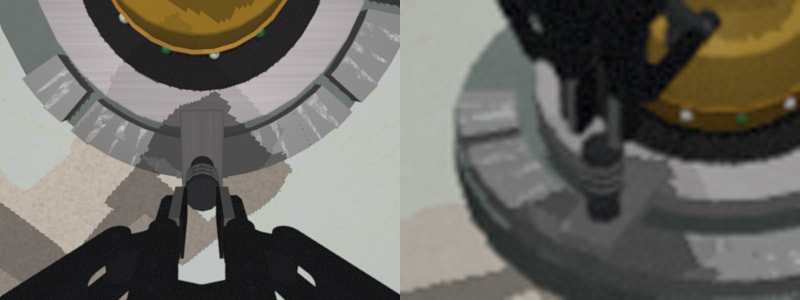

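The left half shows the pads around the lower part of the knob's image, at about (182,200) and (222,200). In the right half the knob at (602,165) seems clear of the fingers, which end above it. I'll enlarge both views to judge the finger height.

```bash
python3 - <<'E'
from h import *; import pickle
w=pickle.load(open('pics/w3.png.pkl','rb'));s=pickle.load(open('pics/s3.png.pkl','rb'))
a=cv2.resize(w['color'][240:440,220:420,::-1],(400,400),interpolation=2); b=cv2.resize(s['color'][190:270,270:350,::-1],(400,400),interpolation=2)
cv2.imwrite('pics/m4.png',cv2.convertScaleAbs(np.hstack([a,b]),alpha=1.8,beta=15))
t=status.observe()['position'];k=np.array([.4925,-.0275,0])
print('cam',w['xyz'])
for z in(.08,.095,.114): print(z,(proj(w,k+[0,0,z])-[220,240])*2,(proj(s,k+[0,0,z])-[270,190])*5+[400,0])
E
```

```text
cam [0.55837939 0.00837064 0.26523036]
0.08 [205.41441383  73.36461112] [612.56045076 275.24029026]
0.095 [205.43603576  99.26041687] [612.15439633 250.5483799 ]
0.114 [205.46876191 138.45533921] [611.62837344 218.56126388]
```

View pics/m4.png

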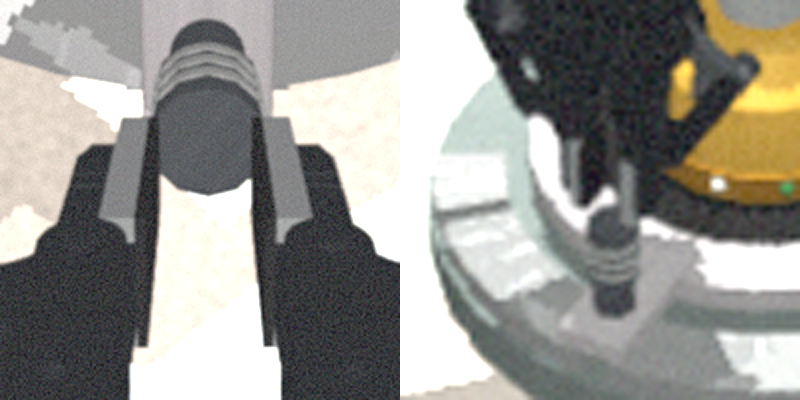

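The left half shows the pads' inner edges at columns 158 and 252 overlapping the knob's top disc, so the pads sit above the knob. The right half agrees, with the pad tips at (572,203) and (628,225), level with the knob's top. I'll estimate the true tip height.

```bash
python3 - <<'E'
from h import *; import pickle
w=pickle.load(open('pics/w3.png.pkl','rb'));s=pickle.load(open('pics/s3.png.pkl','rb'))
o=status.observe();t=o['position'];R=o['tool_rot']; print(t,o['grip_width'],env.tcp_to_grasp)
for h in(0,.01,.02,.03,.04):
  print(h,[ (proj(w,t+R@[x,y,-h])-[220,240])*2 for x in(.011,) for y in(-.0083,.0083)],[(proj(s,t+R@[0,y,-h])-[270,190])*5+[400,0] for y in(-.0083,.0083)])
E
```

```text
[ 0.49207918 -0.02750615  0.08482318] 0.01692909279311901 0.0187
0 [array([167.81365133,  37.6709942 ]), array([241.27187032,  37.64575582])] [array([595.70855515, 261.60937604]), array([627.66537198, 273.82463139])]
0.01 [array([165.85354884,  53.34086068]), array([243.17144139,  53.31557014])] [array([595.32812918, 245.1078021 ]), array([627.49416979, 257.30265828])]
0.02 [array([163.67605571,  70.74863748]), array([245.28170778,  70.72343814])] [array([594.94266383, 228.38763729]), array([627.32068573, 240.56047204])]
0.03 [array([161.2428832 ,  90.20042053]), array([247.63978235,  90.17550878])] [array([594.5520583 , 211.44450924]), array([627.14487388, 223.59364045])]
0.04 [array([158.5061901, 112.0786722]), array([250.29203799, 112.05431813])] [array([594.15620909, 194.2739282 ]), array([626.96668706, 206.39761157])]
```

Both cameras put the real pad ends about 35–40 mm above the reported TCP, which is why they closed over the knob. I'll open, go 2.5 cm lower and close gently. A stop at 24 mm means the knob; 34 mm would be the lug.

```bash
python3 -m handwheel '0 0 0 0 0 0 0.7;0 0 0 0 0 0 0.7;0 0 0 0 0 0 0.7;0 0 -0.5 0 0 0 0.7;0 0 -1 0 0 0 0.7;0 0 -1.5 0 0 0 0.7;0 0 -2 0 0 0 0.7;0 0 -2.5 0 0 0 0.7' 25; python3 -m handwheel '0 0 0 0 0 0 0.5;0 0 0 0 0 0 0.4;0 0 0 0 0 0 0.35;0 0 0 0 0 0 0.3;0 0 0 0 0 0 0.25;0 0 0 0 0 0 0.25;0 0 0 0 0 0 0.25' 25
```

```text
time_s: 4.63
position: [0.492, -0.0275, 0.0591]
tool_rot: [[0.878, 0.478, -0.0], [0.478, -0.878, 0.0], [-0.0, -0.0, -1.0]]
ft_force: [-0.4, -0.8, -0.3]
grip_width: 0.0595
gripper_force: 0.0
time_s: 5.22
position: [0.4923, -0.0276, 0.0602]
tool_rot: [[0.878, 0.478, 0.001], [0.478, -0.878, -0.0], [0.0, 0.001, -1.0]]
ft_force: [-1.6, -0.1, 3.4]
grip_width: 0.0229
gripper_force: 24.5
```

```bash
python3 -m handwheel '0 0 0 0 0 0 0.2;0 0 0 0 0 0 0.2;0 0 0.3 0 0 0 0.2;0 0 0.6 0 0 0 0.2;0 0 0.9 0 0 0 0.2;0 0 1.2 0 0 0 0.2;0 0 1.3 0 0 0 0.2;0 0 1.3 0 0 0 0.2' 60
```

```text
time_s: 5.88
position: [0.4921, -0.0274, 0.0728]
tool_rot: [[0.878, 0.478, 0.0], [0.478, -0.878, 0.0], [0.0, -0.0, -1.0]]
ft_force: [4.5, 1.4, -9.7]
grip_width: 0.0217
gripper_force: 59.1
```

```bash
python3 - <<'E'
import numpy as np
c=np.array([.618,.042]);p=np.array([.4921,-.0274])
for a in (1,3,6,9,12,15,18,21,24,27,30,33,36,39,42,45,48,50,52,54,56):
    r=np.radians(a);M=np.array([[np.cos(r),-np.sin(r)],[np.sin(r),np.cos(r)]])
    d=100*(c+M@(p-c)-p);print(a,np.round(d,2))
E
```

```text
1 [ 0.12 -0.22]
3 [ 0.38 -0.65]
6 [ 0.79 -1.28]
9 [ 1.24 -1.88]
12 [ 1.72 -2.47]
15 [ 2.23 -3.02]
18 [ 2.76 -3.55]
21 [ 3.32 -4.05]
24 [ 3.91 -4.52]
27 [ 4.52 -4.96]
30 [ 5.16 -5.37]
33 [ 5.81 -5.74]
36 [ 6.48 -6.07]
39 [ 7.17 -6.38]
42 [ 7.88 -6.64]
45 [ 8.59 -6.87]
48 [ 9.32 -7.06]
50 [ 9.81 -7.17]
52 [10.31 -7.25]
54 [10.8  -7.32]
56 [11.3  -7.38]
```

```bash
python3 -m handwheel '0.12 -0.22 0 0 0 1 0.2;0.38 -0.65 0 0 0 3 0.2;0.79 -1.28 0 0 0 6 0.2;1.24 -1.88 0 0 0 9 0.2;1.72 -2.47 0 0 0 12 0.2;2.23 -3.02 0 0 0 15 0.2;2.49 -3.28 0 0 0 16.5 0.2;2.76 -3.55 0 0 0 18 0.2'
```

```text
time_s: 6.55
position: [0.5193, -0.0628, 0.0722]
tool_rot: [[0.687, 0.727, -0.002], [0.727, -0.687, 0.001], [-0.0, -0.002, -1.0]]
ft_force: [3.2, 3.1, -8.9]
grip_width: 0.0215
gripper_force: 59.2
```

```bash
python3 -m handwheel '0.18 -0.17 0 0 0 1 0.2;0.56 -0.5 0 0 0 3 0.2;1.15 -0.97 0 0 0 6 0.2;1.76 -1.41 0 0 0 9 0.2;2.4 -1.82 0 0 0 12 0.2;3.05 -2.19 0 0 0 15 0.2;3.38 -2.36 0 0 0 16.5 0.2;3.72 -2.52 0 0 0 18 0.2'
python3 -m handwheel '0.23 -0.1 0 0 0 1 0.2;0.69 -0.31 0 0 0 3 0.2;1.16 -0.48 0 0 0 5 0.2;1.63 -0.65 0 0 0 7 0.2;1.87 -0.73 0 0 0 8 0.2;2.11 -0.8 0 0 0 9 0.2;2.11 -0.8 0 0 0 9 0.2'
```

```text
time_s: 7.22
position: [0.5562, -0.0883, 0.0721]
tool_rot: [[0.429, 0.903, -0.003], [0.904, -0.429, 0.0], [-0.001, -0.003, -1.0]]
ft_force: [1.3, 0.5, -9.9]
grip_width: 0.0215
gripper_force: 59.3
time_s: 7.8
position: [0.5779, -0.0966, 0.0726]
tool_rot: [[0.283, 0.959, -0.001], [0.959, -0.283, -0.001], [-0.001, -0.001, -1.0]]
ft_force: [0.7, -2.9, -10.4]
grip_width: 0.0214
gripper_force: 59.3
```

```bash
python3 -m handwheel '0 0 -0.1 0 0 0 0.2;0 0 -0.2 0 0 0 0.2;0 0 -0.25 0 0 0 0.2;0 0 -0.25 0 0 0 0.2'
```

```text
time_s: 8.13
position: [0.5779, -0.0966, 0.0703]
tool_rot: [[0.284, 0.959, -0.0], [0.959, -0.284, -0.001], [-0.001, 0.0, -1.0]]
ft_force: [-0.2, -4.9, -8.3]
grip_width: 0.0216
gripper_force: 59.4
```

```bash
python3 -m handwheel '0 0 0 0 0 0 0.3;0 0 0 0 0 0 0.36;0 0 0 0 0 0 0.36;0 0 0 0 0 0 0.36;0 0 0 0 0 0 0.36' 40
python3 - <<'E'
from h import *
im=snap('wrist','w5.png');print(status.observe()['ft_force'])
cv2.imwrite('pics/m5.png',cv2.convertScaleAbs(im['color'][...,::-1],alpha=1.4))
E
```

```text
time_s: 8.55
position: [0.5783, -0.096, 0.0709]
tool_rot: [[0.283, 0.959, 0.001], [0.959, -0.283, -0.0], [0.0, 0.001, -1.0]]
ft_force: [0.1, 1.2, 0.1]
grip_width: 0.0306
gripper_force: 0.0
[-0.0155104  -0.43162727  1.18702247]
```

View pics/m5.png

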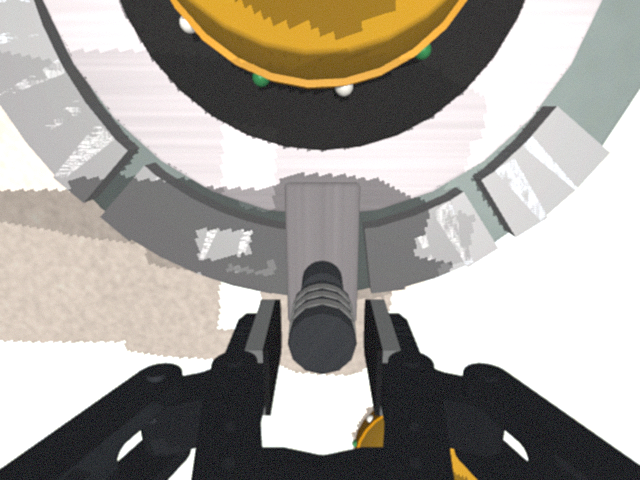

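The wrist view shows the knob free between the pads, with its top at (322,338). The edge just right of the lug, at (367,250), is probably the next notch. The wrong notch is further off at (485,205). Next I push gently with the trailing pad.

```bash
python3 -m handwheel '0.12 -0.03 0 0 0 0.5 0.36;0.24 -0.06 0 0 0 1 0.36;0.36 -0.09 0 0 0 1.5 0.36;0.48 -0.12 0 0 0 2 0.36;0.6 -0.15 0 0 0 2.5 0.36;0.72 -0.18 0 0 0 3 0.36;0.84 -0.21 0 0 0 3.5 0.36;0.97 -0.24 0 0 0 4 0.36'
```

```text
time_s: 9.27
position: [0.5862, -0.098, 0.0701]
tool_rot: [[0.215, 0.977, -0.004], [0.977, -0.215, 0.001], [0.0, -0.004, -1.0]]
ft_force: [-7.8, 2.3, 4.1]
grip_width: 0.0309
gripper_force: 3.8
```

```bash
python3 -m handwheel '0.1 -0.02 0 0 0 0.4 0.36;0.2 -0.04 0 0 0 0.8 0.36;0.3 -0.06 0 0 0 1.2 0.36;0.4 -0.08 0 0 0 1.6 0.36'
```

```text
time_s: 9.6
position: [0.5906, -0.0991, 0.0702]
tool_rot: [[0.187, 0.982, -0.003], [0.982, -0.187, 0.001], [0.0, -0.003, -1.0]]
ft_force: [-6.6, 0.7, 2.8]
grip_width: 0.0305
gripper_force: 3.2
```

```bash
python3 -m handwheel '0.08 -0.01 0 0 0 0.3 0.36;0.16 -0.03 0 0 0 0.6 0.36;0.24 -0.04 0 0 0 0.9 0.36'
```

```text
time_s: 9.85
position: [0.5937, -0.0997, 0.0701]
tool_rot: [[0.172, 0.985, -0.001], [0.985, -0.172, 0.0], [0.0, -0.001, -1.0]]
ft_force: [-3.3, 0.8, -0.6]
grip_width: 0.0307
gripper_force: 1.6
```

```bash
python3 -m handwheel '0.08 -0.01 0 0 0 0.3 0.36;0.16 -0.03 0 0 0 0.6 0.36'
```

```text
time_s: 10.02
position: [0.5963, -0.1003, 0.0703]
tool_rot: [[0.162, 0.987, 0.001], [0.987, -0.162, -0.0], [-0.0, 0.001, -1.0]]
ft_force: [-0.3, -0.9, 0.7]
grip_width: 0.031
gripper_force: 0.0
```

```bash
python3 -m handwheel '0.08 -0.01 0 0 0 0.3 0.36;0.16 -0.03 0 0 0 0.6 0.36'
```

```text
time_s: 10.18
position: [0.5978, -0.1005, 0.0704]
tool_rot: [[0.152, 0.988, 0.001], [0.988, -0.152, -0.0], [-0.0, 0.001, -1.0]]
ft_force: [-0.1, -0.3, 0.7]
grip_width: 0.0307
gripper_force: 0.0
```

Force vanished, so the pin has probably dropped. Confirm by nudging against the wall.

```bash
python3 -m handwheel '0.05 -0.01 0 0 0 0.2 0.36;0.1 -0.01 0 0 0 0.4 0.36'
```

```text
time_s: 10.35
position: [0.5985, -0.1006, 0.0703]
tool_rot: [[0.145, 0.989, 0.0], [0.989, -0.145, -0.0], [-0.0, 0.0, -1.0]]
ft_force: [-0.4, -0.1, -0.6]
grip_width: 0.0305
gripper_force: 0.1
```

```bash
python3 -m handwheel '0.05 -0.01 0 0 0 0.2 0.36;0.05 -0.01 0 0 0 0.2 0.36'
```

```text
time_s: 10.52
position: [0.5988, -0.1006, 0.0703]
tool_rot: [[0.142, 0.99, -0.0], [0.99, -0.142, 0.0], [-0.0, -0.0, -1.0]]
ft_force: [-0.2, -0.4, 0.2]
grip_width: 0.0307
gripper_force: 0.1
```

```bash
python3 - <<'E'
from h import *
im=snap('wrist','w6.png');print(status.observe()['ft_force'])
cv2.imwrite('pics/m6.png',cv2.convertScaleAbs(im['color'][...,::-1],alpha=1.4))
E
```

```text
[-0.52598056  0.85084202  0.09570733]
```

View pics/m6.png

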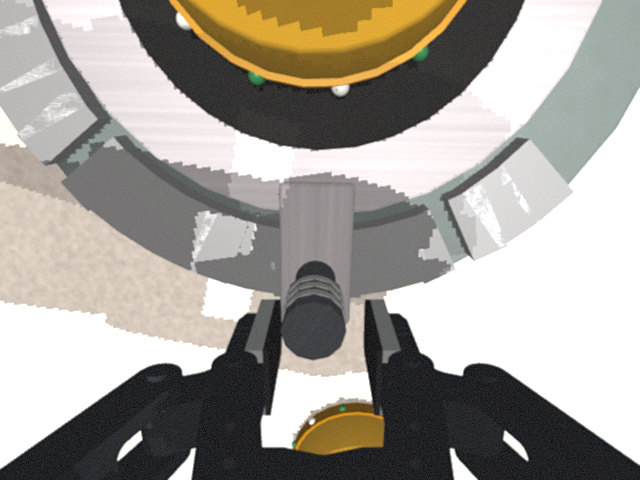

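The wrist view shows the knob's top at (313,325), 13 px higher in the picture than before at nearly the same tool pose, which means about 10 mm lower. The pin has dropped, so I'll press lightly to make sure the wall blocks the platter.

```bash
python3 -m handwheel '0.05 -0.01 0 0 0 0.2 0.36;0.1 -0.01 0 0 0 0.4 0.36'
```

```text
time_s: 10.73
position: [0.5997, -0.1007, 0.0703]
tool_rot: [[0.135, 0.991, -0.0], [0.991, -0.135, 0.0], [0.0, -0.0, -1.0]]
ft_force: [-0.5, 0.3, 0.2]
grip_width: 0.0312
gripper_force: 0.4
```

```bash
python3 -m handwheel '0.05 -0.01 0 0 0 0.2 0.36;0.1 -0.01 0 0 0 0.3 0.36'
```

```text
time_s: 10.9
position: [0.6007, -0.1008, 0.0703]
tool_rot: [[0.129, 0.992, -0.0], [0.992, -0.129, -0.0], [-0.0, -0.0, -1.0]]
ft_force: [-3.1, -0.3, 0.7]
grip_width: 0.031
gripper_force: 1.1
```

```bash
python3 -m handwheel '0.05 -0.01 0 0 0 0.2 0.36'
```

```text
time_s: 10.98
position: [0.6009, -0.1008, 0.0702]
tool_rot: [[0.126, 0.992, -0.001], [0.992, -0.126, 0.0], [0.0, -0.001, -1.0]]
ft_force: [-3.6, 0.7, 2.1]
grip_width: 0.0309
gripper_force: 2.0
```

```bash
python3 -m handwheel '0.05 -0.01 0 0 0 0.2 0.36'
```

```text
time_s: 11.07
position: [0.601, -0.1008, 0.0702]
tool_rot: [[0.122, 0.992, -0.002], [0.992, -0.122, 0.0], [0.0, -0.002, -1.0]]
ft_force: [-5.8, 0.6, 2.6]
grip_width: 0.0307
gripper_force: 3.1
```

```bash
python3 -m handwheel '0.05 -0.01 0 0 0 0.2 0.36;0.07 -0.01 0 0 0 0.2 0.36;0.07 -0.01 0 0 0 0.2 0.36'
```

```text
time_s: 11.32
position: [0.6011, -0.1008, 0.0701]
tool_rot: [[0.119, 0.993, -0.004], [0.993, -0.119, 0.001], [0.0, -0.004, -1.0]]
ft_force: [-7.4, 1.2, 3.5]
grip_width: 0.0309
gripper_force: 3.8
```

```bash
python3 -m handwheel '0.06 -0.01 0 0 0 0.2 0.36;0.12 -0.01 0 0 0 0.2 0.36;0.12 -0.01 0 0 0 0.2 0.36'
```

```text
time_s: 11.57
position: [0.6013, -0.1008, 0.0701]
tool_rot: [[0.116, 0.993, -0.006], [0.993, -0.116, 0.001], [0.0, -0.006, -1.0]]
ft_force: [-11.6, 0.4, 4.9]
grip_width: 0.031
gripper_force: 5.9
```

The wall blocks the platter at 11.6 N. I'll back off, open and rise.

```bash
python3 -m handwheel '-0.2 0.03 0 0 0 0 0.36;-0.45 0.05 0 0 0 0 0.36;-0.45 0.05 0 0 0 0 0.6;-0.45 0.05 0 0 0 0 0.8;-0.45 0.05 0 0 0 0 0.8;-0.45 0.05 0 0 0 0 0.8;-0.45 0.05 0 0 0 0 0.8' && python3 -m handwheel '0 0 1 0 0 0 0.8;0 0 3 0 0 0 0.8;0 0 5 0 0 0 0.8;0 0 7 0 0 0 0.8;0 0 9 0 0 0 0.8;0 0 11 0 0 0 0.8;0 0 12 0 0 0 0.8;0 0 12 0 0 0 0.8'
python3 - <<'E'
from h import *
im=snap('wrist','w7.png');t=snap('top','t7.png')
a=im['color'].astype(int).sum(2); k=np.array([.6005,-.1005])
print(proj(im,[*k,.114]),proj(im,[*k,.124]))
# dark low-saturation blob near the predicted knob (its top face)
u,v=proj(im,[*k,.114]).astype(int); sub=a[v-45:v+45,u-45:u+45]
print(sub[::5,::5])
E
```

```text
time_s: 12.15
position: [0.5994, -0.1008, 0.0703]
tool_rot: [[0.116, 0.993, 0.0], [0.993, -0.116, -0.0], [0.0, 0.0, -1.0]]
ft_force: [0.0, 0.2, 1.1]
grip_width: 0.0682
gripper_force: 0.0
time_s: 12.82
position: [0.6001, -0.101, 0.1931]
tool_rot: [[0.116, 0.993, 0.005], [0.993, -0.116, -0.002], [-0.001, 0.005, -1.0]]
ft_force: [0.0, -0.1, 0.4]
grip_width: 0.0684
gripper_force: 0.0
[322.28019084 232.45993792] [322.36486125 236.97524613]
[[188 190 190 191 215 240 235 244 241 246 241 238 244 181 204 199 199 195]
 [226 195 199 194 229 246 242 249 248 240 255 245 238 209 204 210 195 206]
 [287 193 191 210 229 242 246 241 244 238 258 238 236 196 193 201 196 200]
 [192 184 195 198 237 237 253 243 239 244 252 242 250 200 190 190 200 199]
 [200 196 193 188 230 240 251  85 111  92 226 240 232 193 190 200 196 197]
 [194 203 186 191 235 256 185 196 155 196 181 239 242 193 200 191 202 191]
 [192 204 190 198 229 205 162  75  90 100 144 192 244 186 203 196 193 200]
 [196 191 186 189 226 149 112 119 121  96 115 174 239 198 201 193 193 204]
 [301 216 186 190 237 118 120  98 103 118 117  96 228 195 196 201 199 186]
 [330 353 330 337 232  99 112 109 113 107 110 122 236 200 284 289 296 284]
 [342 333 338 328 233 113 116  96  98 111 116 106 229 339 338 344 318 289]
 [332 329 338 332 232 105 105 119 111 105 106 114 229 340 343 365 339 335]
 [340 330 323 334 346 338  98 103 107 102 119 353 333 344 331 336 342 399]
 [345 324 336 336 339 345 346 310 237 325 341 346 332 336 345 317 328 490]
 [340 332 336 339 335 321 328 330 340 343 325 338 331 343 340 335 329 487]
 [339 340 324 337 323 334 334 333 342 341 337 346 329 337 328 326 350 493]
 [331 325 333 342 324 328 332 336 320 341 335 330 336 333 336 343 468 484]
 [328 337 344 338 335 334 330 332 320 337 339 344 343 336 343 346 475 484]]
```

```bash
python3 - <<'E'
from h import *; import pickle
for f,u in(('w1.png',320),('w7.png',319)):
    a=pickle.load(open('pics/'+f+'.pkl','rb'))['color'].astype(int).sum(2)[:,u-4:u+5].mean(1); print(f,a[192:262:2].astype(int).tolist())
E
```

```text
w1.png [222, 225, 220, 225, 195, 85, 135, 172, 168, 167, 83, 101, 100, 101, 107, 110, 99, 100, 105, 99, 101, 99, 100, 103, 99, 98, 98, 94, 287, 384, 392, 439, 447, 446, 449]
w7.png [242, 243, 239, 241, 241, 245, 178, 84, 147, 180, 172, 180, 103, 106, 113, 108, 114, 111, 113, 113, 113, 115, 109, 106, 107, 109, 108, 111, 110, 112, 284, 339, 337, 339, 337]
```

The knob-to-housing profile matches the one taken at the start with the pin home. Handing in.

```bash
python3 -c "
from rig import env
print(env.close_job())"
```

```text
the job is handed in; nothing more can be done
None
```

I turned the table anticlockwise about 53° to the next notch, where the pin is home by camera and a push of about 12 N, then let go and handed the job in; it returned no verdict.

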